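# Index the rotary table to its next notch

### The arm

A 7-joint arm with a two-finger parallel gripper is mounted at the origin on a cart in front of the work surface, level with it; the furniture and walls round the work are solid. World frame = base frame: x ahead of the robot, y to its left, z up, the work surface at z = 0. Lengths are in m, angles in rad, forces in N, time in s.
With the tool pointing down it reaches from about 0.4 to 0.85 m from the base axis. Payload 10.4 kg.
Tool frame: the origin (TCP) lies midway between the tips of the shut fingers; the grasp point (between the pads) lies 19 mm behind it; z points along the fingers, y is the direction in which the jaws open and shut (so a half turn about z gives the same grasp; the last joint's range is limited). The gripper opens to 87 mm and grips with 3 to 60 N. Pads are 19 mm wide; open, the fingers measure 117 mm over their backs; the gripper's body (75 mm by 190 mm) begins 51 mm behind the grasp point.
Start: joints at [-1.314, 0.332, -0.065, 1.46, 0.022, 1.35, -0.088], TCP at [0.173, 0.601, 0.196] pointing down, gripper open.
Joint ranges: [-2.6, 2.6], [-0.5, 2.12], [-1.47, 1.34], [0.16, 2.42], [-1.27, 4.41], [0.06, 2.06], [-2.6, 2.6]. Speed limits (rad/s): [2.22, 2.22, 2.79, 2.79, 3.14, 3.14, 3.14].

### API

Orientations are given as a unit quaternion [x, y, z, w].
In Python, from bench import r gives the robot as it stands.
- The arm moves only by the tool step_arm, never from a script. Its argument "increments" is a list of rows, each a list of 2 entries, a list of its own where there are three numbers: the shift along the tool's x, y, z in m, then the turn, a rotation vector about the tool's x, y, z in rad. A call has 1 to 5 rows; each row is the pose to reach, as a shift and turn from the pose measured when the call began, along the tool's axes at that moment; what a row does not reach only later rows make up. A row lasts 1/10 s, in which the tool goes at most 50 mm and 8.59 degrees, less where a joint would pass 70% of its speed; a pose out of reach is approached as far as the arm can. A call with a gripper value outside its range is refused whole. "hand" is the closure, from -1 (fully open) to 1 (shut), so that 0 is half open, set as the call begins (left out, the last holds). The fingers move at their own pace and stop on an object; "grip_force" is the grip in N (left out, the last holds). Time passes only in rows, so rows that repeat a pose let the fingers close. It gives the time, the measured TCP pose, the force and the opening at its end, in the units of the state.
- r.read_state(): the state, without advancing time (a new reading comes with each control period).
- r.camera(name): name is "side" or "top" or "wrist"; returns a dict with "pixels" (384x512x3 uint8, blue, green, red), "camera_matrix" (3x3 intrinsics, pixels), "extrinsics" (4x4, takes a point from camera to world coordinates). Camera axes: x right, y up, looking along -z (the intrinsics and any distortion apply to the point x, -y, -z); pixel columns grow to the right and rows downward; lengths in m; the calibration is good to about 2 mm. A picture is of the moment at which its call begins. There is no depth.
- r.close_job(): hands the job in, once; it reports no verdict.
The state is a dict: "time": time; "joint_positions": joint angles; "joint_vel": joint speeds; "joint_torque": joint torques, N m; "ee_pos": TCP position; "eef_rot": TCP orientation; "ft_force": force on the tool from outside, world axes, zero at the start; "torque": the same for the moment, N m; "width": finger opening in m.
Only numpy, scipy, OpenCV 4.12 (cv2) and the standard library are available. Lean on these libraries where they do the work, as an engineer would, in place of code of your own. Each camera call takes 0.05 s, during which the arm holds its last target.

### The job

The small indexing table on the bench is locked by a sprung plunger, the red round button near the rim of its turning plate. With the fingertips only, gripping and lifting nothing, press the button down until the plate is unlocked and turn the plate anticlockwise (seen from above) to the very next notch of the ring, then let go so that the plunger springs fully up and locks there. Leave the loose bolt, nut and ceramic cup beside the table where they stand, and do not squeeze or ram the mechanism.

Things in the scene. Friction and masses are not known exactly. Their poses are not given: they have to be found in the camera images.
- table_axis (a point): Point on the vertical turning axis of the indexing table, at the upper face of its aluminium turning plate (90 mm radius), 58 mm above the bench. An aluminium block (30 x 50 x 25 mm) is clamped in the middle of the plate; block and clamps stay within 52 mm of the axis and 37 mm above the plate.
- base: Fixed blue round base, 128 mm radius, four bolt lugs out to 151 mm; stands at any yaw. Origin on the axis at bench level. On top a fixed steel ring round the plate (radius 93 to 118 mm, upper face 54 mm above the bench) with six 14 mm wide notches, 60 degrees apart.
- button_top (a point): Centre of the upper face of the red round plunger button, 44 mm diameter, 75 mm from the axis; at rest 78.5 mm above the bench, 20 mm above the plate. Goes down with the button and round with the plate. The plunger's red locking dog stands in the ring notch at the same bearing, further out, its top nearly flush with the ring.
- peg_top (a point): Centre of the top, 100 mm above the bench, of the upright brass drive peg (12 mm diameter, its foot 20 mm wide and 4 mm high), fixed in the turning plate 75 mm from the axis and 0.48 rad (36 mm) anticlockwise of the button. A finger on the button that moves anticlockwise drags the button by friction or pushes against this peg.
- faceplate: The turning plate with all that it carries (plunger, peg, clamped block). Origin on the axis at bench level, z up; its x axis points from the axis to the button.
- table (a joint): Turn of the plate in rad, anticlockwise from above positive; 0 at the start, locked in a notch; next notch at +1.047 (60 degrees). Locked it has about 0.02 rad of play each way; unlocked it turns with 0.1 N m of friction (1.5 N at the button) and stays where it is left.
- plunger (a joint): Button travel in m: 0 at rest (up), 0.014 at the stop. Spring 4 N at first, 9.6 N at the stop. The plate is free to turn from 0.008 on; 0.010 to 0.012 is a good depth. Let go between notches, the dog rubs under the ring (about 0.007) and the plate still turns; in a notch, within 0.02 rad, it springs up by itself to below 0.001.
- bolt: Loose steel M10 bolt standing upright on its head, 17 x 19 x 51 mm, on the bench about 170 mm from the axis. Origin at the centre of its underside. To be left alone.
- nut: Loose dark steel M16 nut lying flat, 24 x 27 x 13 mm, on the bench about 175 mm from the axis. Origin at the centre of its underside. To be left alone.
- ceramic_cup: Loose pink ceramic welding cup standing upright, 19 mm diameter, 42 mm tall, on the bench about 175 mm from the axis. Origin at the centre of its underside. To be left alone.

How it is judged:
By the outcome, as a careful person would: the job done as asked, in the order asked, and still so for the second after the job is handed in, with the robot touching nothing.
It also fails if it takes over 35 s, if anything falls off the work surface, if the arm or the gripper's body presses on something with over 40 N, if the wrist force passes 120 N, or if a joint passes its speed limit or range.

## Working session

There is one attempt and no reset: what is moved stays moved. The work goes in short steps, Python scripts to look and compute and a tool call to move; the robot and the scene stay as the last step left them, time stands still between calls to the robot, and variables do not carry over. Pictures are saved under pics/ and viewed, and the job is handed in when it is done.

Besides the shell and the picture viewer there is one more tool, called after "Request:" in YAML: its name, and indented under it one key for each argument. step_arm: Moves the arm, as the interface text tells. Its arguments: {"type":"object","properties":{"increments":{"type":"array"},"hand":{"type":"number"},"grip_force":{"type":"number"}},"required":["increments"]}

```bash
mkdir -p pics; ls; python3 - <<'E'
from bench import r
import cv2
s=r.read_state();print({k:s[k] for k in("time","ee_pos","eef_rot","width","ft_force")})
for n in("side","top","wrist"):
    c=r.camera(n);cv2.imwrite(f"pics/{n}0.png",c["pixels"]);print(n,c["camera_matrix"],c["extrinsics"])
E
```

```text
pics
{'time': 0.0, 'ee_pos': array([0.17246358, 0.6002596 , 0.19493503]), 'eef_rot': array([ 1.39401359e-01,  9.90235683e-01, -7.40646250e-04, -6.37522888e-05]), 'width': 0.08710513338640125, 'ft_force': array([0.03562735, 0.25523527, 0.11738434])}
side [[427.04870553   0.         263.60007679]
 [  0.         427.04870553 180.30653883]
 [  0.           0.           1.        ]] [[ 9.31322542e-01  2.29045515e-01 -2.83154508e-01  2.77817421e-01]
 [-3.64195339e-01  5.85119343e-01 -7.24566842e-01 -6.75866894e-01]
 [-2.79605151e-04  7.77928985e-01  6.28352143e-01  6.81051895e-01]
 [ 0.00000000e+00  0.00000000e+00  0.00000000e+00  1.00000000e+00]]
top [[375.76089742   0.         246.78149434]
 [  0.         375.76089742 196.4171881 ]
 [  0.           0.           1.        ]] [[ 1.61946780e-01  9.62379340e-01 -2.18172516e-01  3.69894982e-01]
 [-9.86796134e-01  1.58515514e-01 -3.32599230e-02 -1.94750997e-04]
 [ 2.57506563e-03  2.20678132e-01  9.75343289e-01  9.04986808e-01]
 [ 0.00000000e+00  0.00000000e+00  0.00000000e+00  1.00000000e+00]]
wrist [[330.5610505    0.         251.48913136]
 [  0.         330.5610505  188.72827995]
 [  0.           0.           1.        ]] [[ 0.27639173 -0.92504733 -0.26056678  0.10079406]
 [ 0.96104426  0.26568767  0.07618399  0.62121197]
 [-0.00124442 -0.27147283  0.9624453   0.38421873]
 [ 0.          0.          0.          1.        ]]
```

View pics/side0.png

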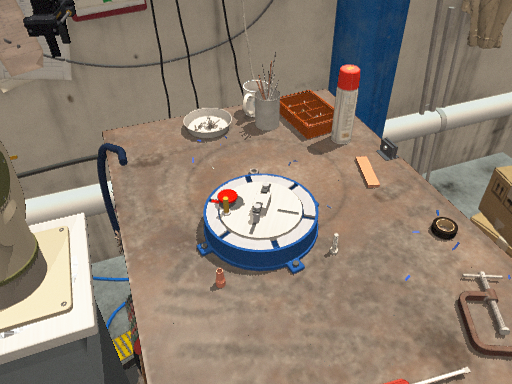

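View pics/top0.png

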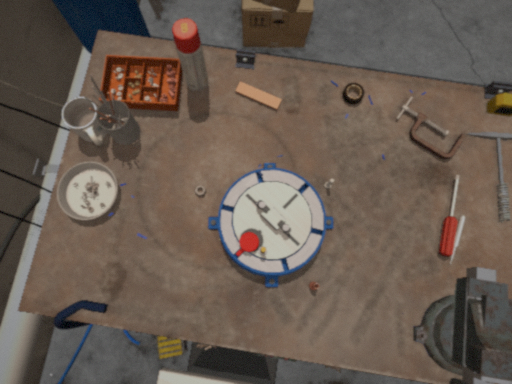

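View pics/wrist0.png

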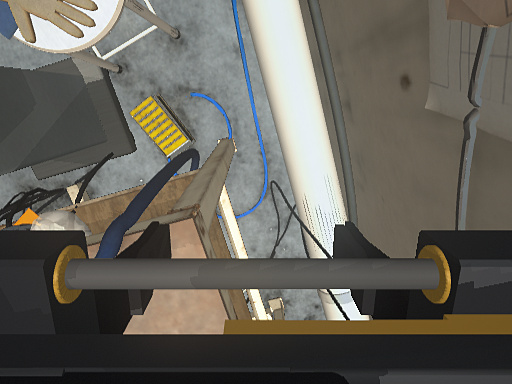

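The side view shows the table at about (262,215), with the red button at (228,197) and the peg at (226,205). In the top view the table is at about (272,222), the button at (249,241) and the peg at (263,250). The wrist camera doesn't see the table yet.

```bash
cat > h.py <<'E'
import numpy as np, cv2
from bench import r
def ray(c,u,v):
    K,E=c["camera_matrix"],np.array(c["extrinsics"])
    p=np.linalg.inv(K)@[u,v,1]; d=E[:3,:3]@[p[0],-p[1],-p[2]]
    return E[:3,3],d/np.linalg.norm(d)
def plane(c,u,v,z):
    o,d=ray(c,u,v); return o+d*(z-o[2])/d[2]
def tri(rs):
    A=np.zeros((3,3));b=np.zeros(3)
    for o,d in rs:
        P=np.eye(3)-np.outer(d,d);A+=P;b+=P@o
    x=np.linalg.solve(A,b); return x,[np.linalg.norm((np.eye(3)-np.outer(d,d))@(x-o)) for o,d in rs]
def blobs(mask,amin=8):
    n,l,s,c=cv2.connectedComponentsWithStats(mask.astype(np.uint8))
    return [(c[i].round(1),s[i]) for i in range(1,n) if s[i][4]>=amin],l
def red(im):
    h=cv2.cvtColor(im,cv2.COLOR_BGR2HSV);return ((h[...,0]<6)|(h[...,0]>174))&(h[...,1]>190)&(h[...,2]>90)
def blue(im):
    h=cv2.cvtColor(im,cv2.COLOR_BGR2HSV);return (h[...,0]>100)&(h[...,0]<125)&(h[...,1]>140)&(h[...,2]>50)
def brass(im):
    h=cv2.cvtColor(im,cv2.COLOR_BGR2HSV);return (h[...,0]>14)&(h[...,0]<32)&(h[...,1]>120)&(h[...,2]>50)
E
python3 - <<'E'
from h import *
for n,(x,y) in dict(side=(262,215),top=(272,222)).items():
    c=r.camera(n);im=c["pixels"]
    for f in(red,blue,brass):
        b,_=blobs(f(im)); print(n,f.__name__,[(tuple(p),tuple(s)) for p,s in b if abs(p[0]-x)<80 and abs(p[1]-y)<80])
    cr=im[y-75:y+75,x-75:x+75];cv2.imwrite(f"pics/{n}1.png",cv2.resize(cr,(600,600),interpolation=cv2.INTER_CUBIC))
E
```

```text
side red [((np.float64(226.5), np.float64(195.8)), (np.int32(211), np.int32(189), np.int32(26), np.int32(14), np.int32(191)))]
side blue [((np.float64(250.1), np.float64(176.5)), (np.int32(245), np.int32(174), np.int32(17), np.int32(8), np.int32(39))), ((np.float64(237.0), np.float64(177.4)), (np.int32(232), np.int32(176), np.int32(11), np.int32(4), np.int32(11))), ((np.float64(260.2), np.float64(247.3)), (np.int32(197), np.int32(176), np.int32(122), np.int32(97), np.int32(2775))), ((np.float64(304.6), np.float64(216.8)), (np.int32(302), np.int32(216), np.int32(7), np.int32(2), np.int32(8)))]
side brass [((np.float64(225.5), np.float64(204.4)), (np.int32(223), np.int32(197), np.int32(6), np.int32(16), np.int32(82)))]
top red [((np.float64(248.4), np.float64(242.4)), (np.int32(237), np.int32(233), np.int32(21), np.int32(22), np.int32(270)))]
top blue [((np.float64(265.6), np.float64(166.2)), (np.int32(264), np.int32(164), np.int32(4), np.int32(5), np.int32(13))), ((np.float64(273.4), np.float64(166.2)), (np.int32(272), np.int32(164), np.int32(4), np.int32(5), np.int32(13))), ((np.floa
[... 220 characters left out ...]
((np.float64(225.8), np.float64(207.2)), (np.int32(221), np.int32(205), np.int32(12), np.int32(5), np.int32(31))), ((np.float64(255.2), np.float64(260.9)), (np.int32(209), np.int32(217), np.int32(102), np.int32(70), np.int32(439))), ((np.float64(327.4), np.float64(218.0)), (np.int32(325), np.int32(217), np.int32(7), np.int32(4), np.int32(16))), ((np.float64(327.6), np.float64(225.8)), (np.int32(325), np.int32(222), np.int32(7), np.int32(7), np.int32(26))), ((np.float64(318.0), np.float64(231.4)), (np.int32(312), np.int32(229), np.int32(12), np.int32(6), np.int32(34)))]
top brass [((np.float64(262.6), np.float64(249.8)), (np.int32(261), np.int32(248), np.int32(4), np.int32(5), np.int32(16)))]
```

View pics/side1.png

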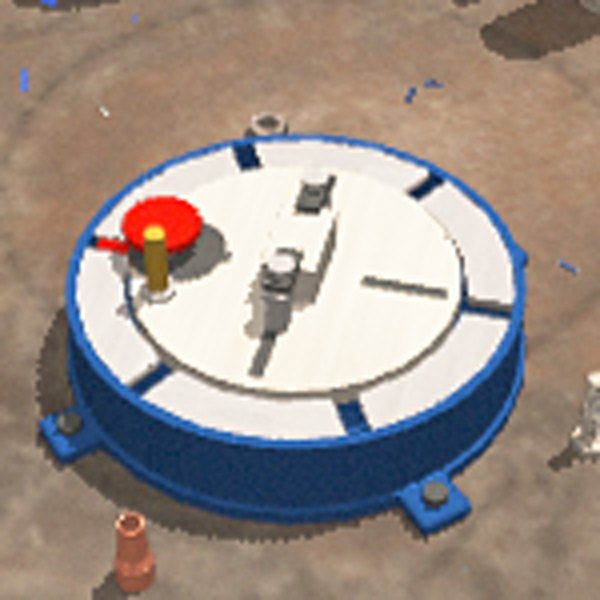

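View pics/top1.png

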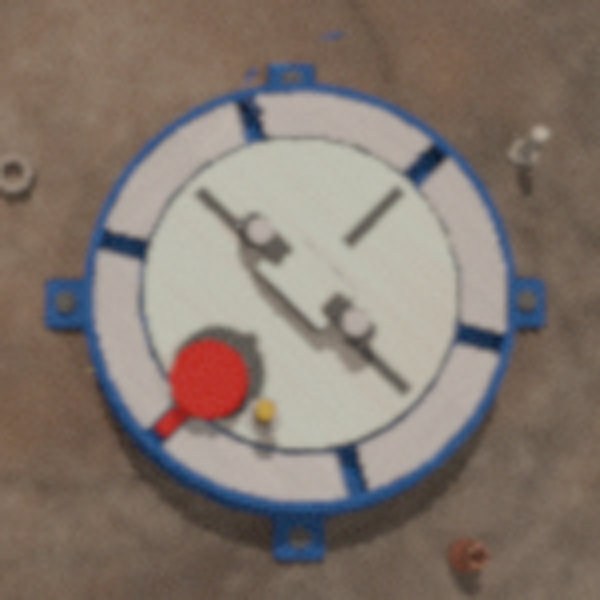

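```bash
python3 - <<'E'
from h import *
ct=r.camera("top");cs=r.camera("side")
f=lambda p,o:((p[0]+.5)/4-.5+o[0],(p[1]+.5)/4-.5+o[1])
N={'top':[(251,120),(428,163),(481,338),(354,470),(173,416),(122,244)],'side':[(246,154),(428,185),(488,306),(352,417),(151,377),(107,243)]}
for n,c,o in(("top",ct,(197,147)),("side",cs,(187,140))):
    P=np.array([plane(c,*f(p,o),.054) for p in N[n]])
    C=P.mean(0);d=P-C;print(n,C.round(4),np.hypot(d[:,0],d[:,1]).round(4),np.degrees(np.arctan2(d[:,1],d[:,0])).round(1))
# button: disc only
def disc(c,x0,y0):
    m=red(c["pixels"]).astype(np.uint8);M=np.zeros_like(m);M[y0-30:y0+30,x0-30:x0+30]=m[y0-30:y0+30,x0-30:x0+30]
    return M
pb_t=f((210,379),(197,147));pb_s=f((162,223),(187,140))
print("btn",pb_t,pb_s,tri([ray(ct,*pb_t),ray(cs,*pb_s)]),plane(ct,*pb_t,.0785),plane(cs,*pb_s,.0785))
pp_t=f((264,409),(197,147));pp_s=f((154,233),(187,140))
print("peg",tri([ray(ct,*pp_t),ray(cs,*pp_s)]),plane(ct,*pp_t,.1),plane(cs,*pp_s,.1))
# by contour: opened mask centroid
for c,x,y in((ct,248,242),(cs,226,196)):
    m=cv2.morphologyEx(disc(c,x,y),cv2.MORPH_OPEN,cv2.getStructuringElement(cv2.MORPH_ELLIPSE,(9,7)))
    k=max(cv2.findContours(m,0,1)[0],key=cv2.contourArea);print(cv2.fitEllipse(k))
for nm,pt,ps in(("bolt",(530,150),None),("nut",(14,176),(268,122)),("cup",(465,557),(134,575))):
    print(nm,plane(ct,*f(pt,(197,147)),.02).round(3), ps and plane(cs,*f(ps,(187,140)),0.01).round(3))
s=r.read_state();print(s["time"])
from scipy.spatial.transform import Rotation as R
print(R.from_quat(s["eef_rot"]).as_matrix().round(3))
E
```

```text
top [ 0.5173 -0.0368  0.054 ] [0.1045 0.1059 0.1055 0.1056 0.1027 0.1064] [  24.9  -35.8  -96.  -155.4  143.8   84.9]
side [ 0.5192 -0.0397  0.054 ] [0.1082 0.107  0.105  0.1076 0.1055 0.1072] [  84.5   23.5  -35.   -96.  -154.9  144.9]
btn (249.125, 241.375) (227.125, 195.375) (array([0.45779729, 0.00632247, 0.07249151]), [np.float64(0.0014537522969411789), np.float64(0.0014537522969412463)]) [0.45573325 0.00652126 0.0785    ] [ 0.45747417 -0.00049734  0.0785    ]
peg (array([ 0.44455272, -0.025023  ,  0.09507953]), [np.float64(0.0016996362090429143), np.float64(0.0016996362090429154)]) [ 0.44242763 -0.02458065  0.1       ] [ 0.44485136 -0.03059918  0.1       ]
((249.59739685058594, 241.9279022216797), (15.370659828186035, 17.4002628326416), 0.6521952152252197)
((230.3826904296875, 193.78842163085938), (8.328603744506836, 12.615021705627441), 114.17414093017578)
bolt [ 0.631 -0.163  0.02 ] None
nut [0.564 0.144 0.02 ] [0.571 0.146 0.01 ]
cup [ 0.385 -0.154  0.02 ] [ 0.387 -0.166  0.01 ]
0.35
[[-0.961  0.276 -0.   ]
 [ 0.276  0.961 -0.   ]
 [-0.    -0.    -1.   ]]
```

The two views agree: the axis is near (0.518, -0.038), the button's bearing is about 144.4°, and the button is near (0.457, 0.006). I'll shut the hand and start the approach, staying high.

Request:
step_arm:
  increments:
    - [[-0.03,-0.025,0],[0,0,-0.06]]
    - [[-0.065,-0.055,0],[0,0,-0.12]]
    - [[-0.1,-0.085,0],[0,0,-0.18]]
    - [[-0.14,-0.115,0],[0,0,-0.24]]
    - [[-0.17,-0.14,0],[0,0,-0.28]]
  hand: 1
  grip_force: 10

```text
time: 0.85
ee_pos: [0.2992, 0.4166, 0.1958]
eef_rot: [-0.0, 1.0, -0.0, 0.0]
ft_force: [1.0, 0.3, 0.1]
width: 0.0546
```

```bash
cat > st.py <<'E'
from h import *
from scipy.spatial.transform import Rotation as R
s=r.read_state();print(s["time"],s["ee_pos"].round(4),"w",round(s["width"],4),"F",s["ft_force"].round(2));print(s["joint_positions"].round(2));M=R.from_quat(s["eef_rot"]).as_matrix();print(M.round(3))
E
python3 st.py
```

```text
0.85 [0.2992 0.4166 0.1958] w 0.0546 F [1.04 0.29 0.09]
[-1.05  0.09  0.02  1.76 -0.    1.3   0.54]
[[-1.    -0.001  0.   ]
 [-0.001  1.    -0.   ]
 [-0.    -0.    -1.   ]]
```

Request:
step_arm:
  increments:
    - [[-0.016,-0.04,0],[0,0,0]]
    - [[-0.034,-0.085,0],[0,0,0]]
    - [[-0.052,-0.13,0],[0,0,0]]
    - [[-0.068,-0.175,0],[0,0,0]]
    - [[-0.086,-0.22,0],[0,0,0]]

```text
time: 1.35
ee_pos: [0.3856, 0.1948, 0.1961]
eef_rot: [-0.0, 1.0, 0.0, 0.0]
ft_force: [0.8, -0.3, 0.6]
width: 0.0152
```

```bash
python3 st.py
```

```text
1.35 [0.3856 0.1948 0.1961] w 0.0152 F [ 0.82 -0.31  0.62]
[-0.83 -0.11  0.24  1.95  0.03  1.3   0.97]
[[-1.    -0.001  0.001]
 [-0.001  1.     0.001]
 [-0.001  0.001 -1.   ]]
```

Request:
step_arm:
  increments:
    - [[-0.016,-0.042,0],[0,0,0]]
    - [[-0.034,-0.088,0.01],[0,0,0]]
    - [[-0.05,-0.13,0.03],[0,0,0]]
    - [[-0.064,-0.17,0.05],[0,0,0]]
    - [[-0.071,-0.189,0.07],[0,0,0]]

```text
time: 1.85
ee_pos: [0.4576, 0.0021, 0.1258]
eef_rot: [0.002, 1.0, 0.0, 0.001]
ft_force: [0.1, 0.6, -1.2]
width: 0.0006
```

```bash
python3 st.py; python3 - <<'E'
from h import *
for n in("side","top","wrist"):
    c=r.camera(n);im=c["pixels"]
    if n!="wrist":
        x,y=dict(side=(262,205),top=(262,222))[n];im=cv2.resize(im[y-75:y+75,x-75:x+75],(600,600),interpolation=cv2.INTER_CUBIC)
    cv2.imwrite(f"pics/{n}2.png",im)
E
```

```text
1.85 [0.4576 0.0021 0.1258] w 0.0006 F [ 0.1   0.59 -1.2 ]
[-0.62 -0.01  0.52  2.    0.    1.14  1.47]
[[-1.     0.003  0.002]
 [ 0.003  1.     0.   ]
 [-0.002  0.    -1.   ]]
```

View pics/side2.png

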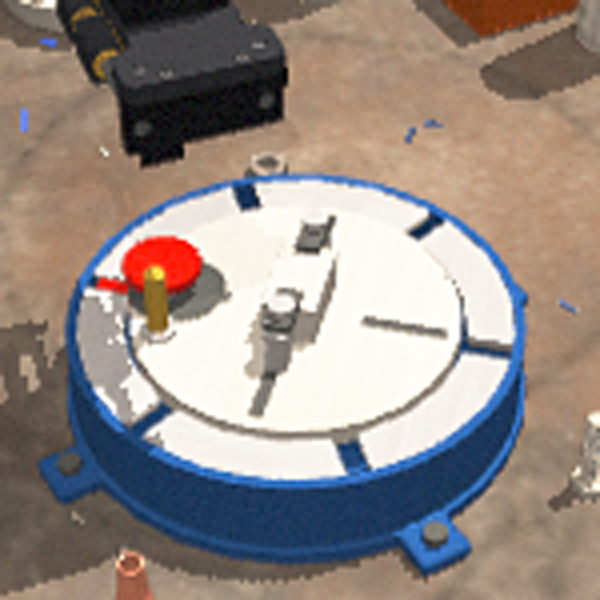

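View pics/wrist2.png

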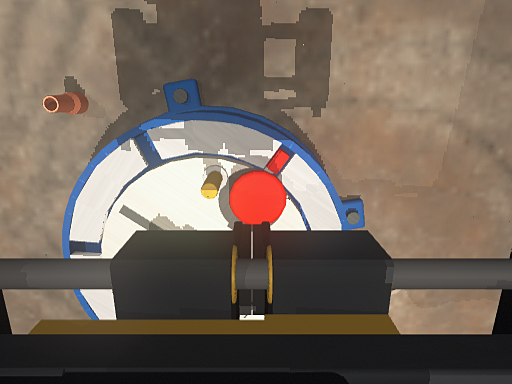

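View pics/top2.png

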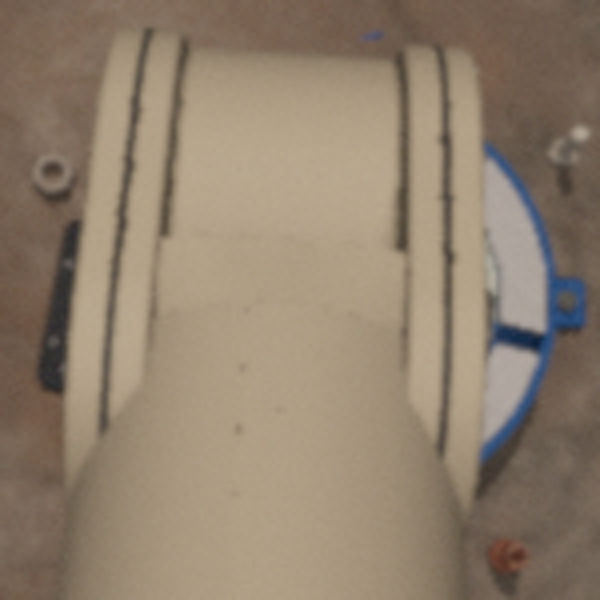

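```bash
python3 - <<'E'
from h import *
c=r.camera("side");E=np.array(c["extrinsics"]);s=r.read_state();print(s["time"],s["ee_pos"])
q=E[:3,:3].T@(s["ee_pos"]-E[:3,3]);K=c["camera_matrix"];p=K@[q[0],-q[1],-q[2]];p=p[:2]/p[2];print("tcp in side",p,(p-[187,130])*4)
w=r.camera("wrist");b,_=blobs(red(w["pixels"]),40);print([(tuple(x),tuple(y)) for x,y in b])
for k,p,z in(("btn",(258,197.5),.0785),("dog",(283,158),.054),("peg",(209,191),.1),("cup",(50,104),.042)):print(k,plane(w,*p,z).round(4))
print("btn side/wrist",tri([ray(w,258,197.5),ray(c,227.1,195.4)]))
P=np.array([plane(w,*p,.054) for p in[(149,148),(281,160),(85,248)]]);print(P)
E
```

```text
2.05 [0.45658249 0.00617132 0.12611972]
tcp in side [224.52635656 176.32935618] [150.10542625 185.31742474]
[((np.float64(273.6), np.float64(159.5)), (np.int32(263), np.int32(148), np.int32(22), np.int32(24), np.int32(239))), ((np.float64(252.6), np.float64(196.4)), (np.int32(225), np.int32(170), np.int32(56), np.int32(54), np.int32(2378)))]
btn [0.4556 0.0112 0.0785]
dog [0.4301 0.0316 0.054 ]
peg [ 0.4442 -0.0225  0.1   ]
cup [ 0.3885 -0.155   0.042 ]
btn side/wrist (array([0.45981476, 0.0114406 , 0.06754544]), [np.float64(0.000814109449782864), np.float64(0.0008141094497827324)])
[[ 0.42202715 -0.07499189  0.054     ]
 [ 0.43170857  0.02999048  0.054     ]
 [ 0.50884343 -0.13763463  0.054     ]]
```

The side crop shows the button (162,265) clear and the gripper arriving above it. In the wrist view the button is at (258,197), just ahead of the shut fingertips at (252,225). The arm blocks the top view. The mean button estimate from the three views is (0.456, 0.006), and the TCP is there now. Next I'll descend.

Request:
step_arm:
  increments:
    - [[0,0,0.012],[0,0,0]]
    - [[0,0,0.025],[0,0,0]]
    - [[0,0,0.035],[0,0,0]]
    - [[0,0,0.042],[0,0,0]]
    - [[0,0,0.044],[0,0,0]]

```text
time: 2.6
ee_pos: [0.4563, 0.0069, 0.0815]
eef_rot: [-0.001, 1.0, 0.0, -0.0]
ft_force: [0.9, -0.1, 0.6]
width: 0.0007
```

Request:
step_arm:
  increments:
    - [[0,0,0.002],[0,0,0]]
    - [[0,0,0.004],[0,0,0]]
    - [[0,0,0.004],[0,0,0]]

```text
time: 2.9
ee_pos: [0.4563, 0.0069, 0.0775]
eef_rot: [-0.001, 1.0, 0.0, -0.0]
ft_force: [0.2, 0.0, 0.7]
width: 0.0006
```

```bash
python3 st.py; python3 - <<'E'
from h import *
for n in("side","wrist"):
    c=r.camera(n);im=c["pixels"]
    if n!="wrist":
        x,y=dict(side=(262,205),top=(262,222))[n];im=cv2.resize(im[y-75:y+75,x-75:x+75],(600,600),interpolation=cv2.INTER_CUBIC)
    cv2.imwrite(f"pics/{n}3.png",im)
E
```

```text
2.9 [0.4563 0.0069 0.0775] w 0.0006 F [0.18 0.02 0.71]
[-0.62  0.06  0.52  2.06 -0.03  1.03  1.49]
[[-1.    -0.002 -0.   ]
 [-0.002  1.     0.   ]
 [ 0.     0.    -1.   ]]
```

View pics/side3.png

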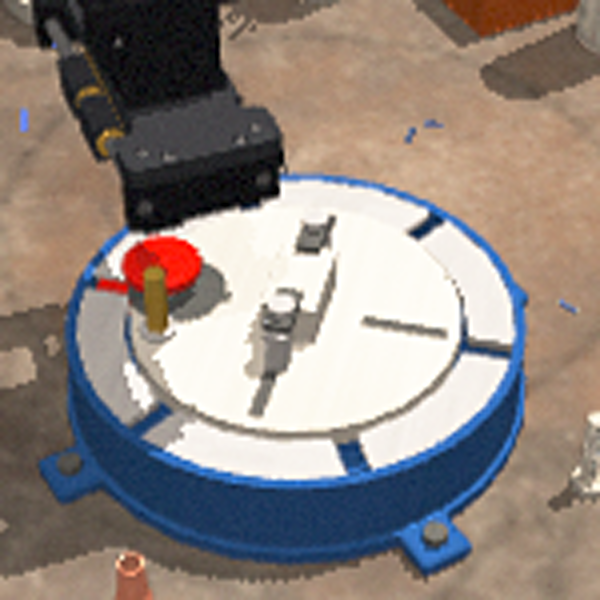

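View pics/wrist3.png

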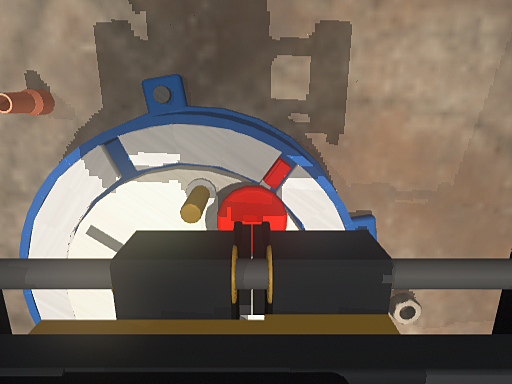

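```bash
python3 - <<'E'
from h import *
s=r.read_state();t=s["ee_pos"]
def proj(c,X):
    E=np.array(c["extrinsics"]);q=E[:3,:3].T@(np.array(X)-E[:3,3]);p=c["camera_matrix"]@[q[0],-q[1],-q[2]];return (p[:2]/p[2]).round(1)
S=r.camera("side");W=r.camera("wrist")
print("wrist tcp",proj(W,t),"btn",proj(W,[.456,.006,.0785]),"axis",proj(W,[.518,-.038,.058]))
f=lambda X:(proj(S,X)-[187,130])*4
print("side tcp",f(t)," tip corners",[f(t+[a,b,0]).tolist() for a in(-.01,.01) for b in(-.015,.015)])
print("side finger 30mm up",f(t+[0,0,.03]),"body bottom near", [f(t+[a,-.095,.07]).tolist() for a in(-.0375,.0375)])
print("body bottom x-long",[f(t+[a,b,.07]).tolist() for a in(-.095,.095) for b in (-.0375,.0375)])
cv2.imwrite("pics/side4.png",cv2.resize(S["pixels"][80:230,160:310],(600,600),interpolation=cv2.INTER_CUBIC))
E
```

```text
wrist tcp [251.3 222.2] btn [249.8 221.9] axis [188.8 291.9]
side tcp [154.8 254.8]  tip corners [[145.20000000000005, 276.0], [128.79999999999995, 242.39999999999998], [180.79999999999995, 267.20000000000005], [164.0, 233.60000000000002]]
side finger 30mm up [151.6 211.6] body bottom near [[130.39999999999998, 283.6], [280.4000000000001, 245.60000000000002]]
body bottom x-long [[-18.0, 238.79999999999995], [-50.799999999999955, 151.20000000000005], [345.20000000000005, 152.0], [293.20000000000005, 74.79999999999995]]
```

View pics/side4.png

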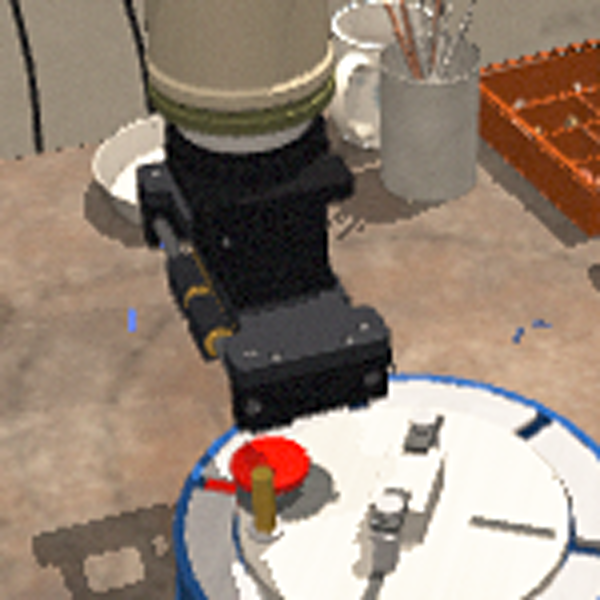

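The projected TCP lands on the button in both views, at side crop (155,255) and wrist (251,222). The side view shows only a dark patch on the button's left half, the start of a finger shadow, and no force yet. I'll go down slowly and watch the force.

Request:
step_arm:
  increments:
    - [[0,0,0.001],[0,0,0]]
    - [[0,0,0.002],[0,0,0]]
    - [[0,0,0.003],[0,0,0]]
    - [[0,0,0.003],[0,0,0]]

```text
time: 3.5
ee_pos: [0.4563, 0.007, 0.0746]
eef_rot: [-0.001, 1.0, 0.0, -0.0]
ft_force: [0.3, -0.2, -0.6]
width: 0.0004
```

```bash
python3 - <<'E'
from h import *
S=r.camera("side");W=r.camera("wrist")
a=cv2.resize(S["pixels"][150:225,185:285],(800,600),interpolation=cv2.INTER_CUBIC);cv2.imwrite("pics/side5.png",a)
a=cv2.resize(W["pixels"][170:330,150:350],(750,600),interpolation=cv2.INTER_CUBIC);cv2.imwrite("pics/wrist5.png",a)
print(r.read_state()["ft_force"])
E
```

```text
[ 0.66459667 -0.19455825 -0.29070177]
```

View pics/side5.png

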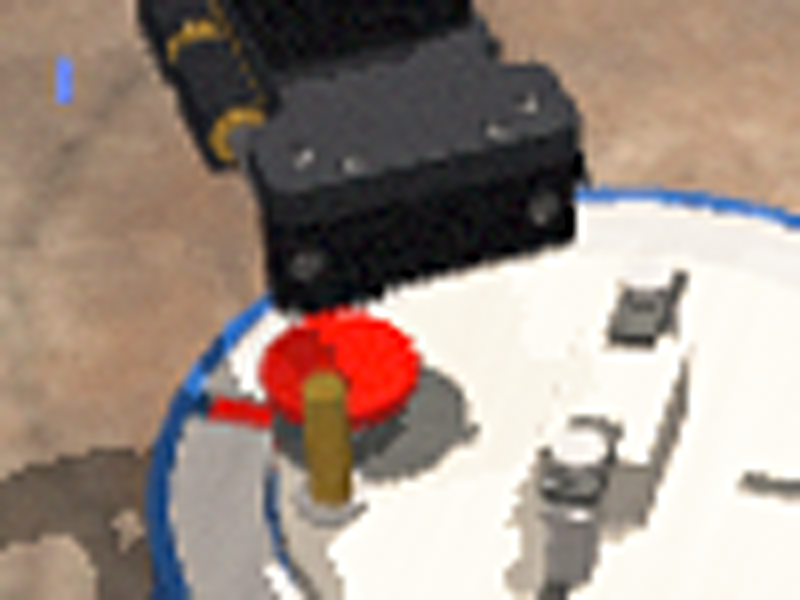

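View pics/wrist5.png

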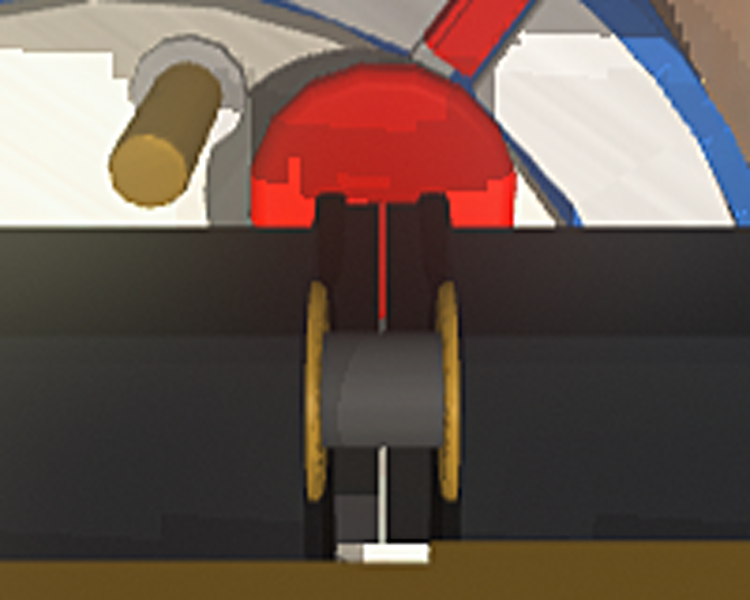

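The side crop shows the button (340,365) still fully up, with the fingers hidden behind the jaw block. In the wrist crop the fingertips at (382,200) are over the button. I'll go further down in small steps.

Request:
step_arm:
  increments:
    - [[0,0,0.001],[0,0,0]]
    - [[0,0,0.002],[0,0,0]]
    - [[0,0,0.003],[0,0,0]]
    - [[0,0,0.003],[0,0,0]]

```text
time: 4.0
ee_pos: [0.4563, 0.0069, 0.0715]
eef_rot: [-0.001, 1.0, 0.0, -0.0]
ft_force: [0.3, 0.1, -0.6]
width: 0.0007
```

Request:
step_arm:
  increments:
    - [[0,0,0.001],[0,0,0]]
    - [[0,0,0.002],[0,0,0]]
    - [[0,0,0.003],[0,0,0]]
    - [[0,0,0.003],[0,0,0]]

```text
time: 4.4
ee_pos: [0.4562, 0.0069, 0.0684]
eef_rot: [-0.001, 1.0, 0.0, -0.0]
ft_force: [0.7, -0.8, 0.6]
width: 0.0004
```

```bash
python3 - <<'E'
from h import *
S=r.camera("side");W=r.camera("wrist")
a=cv2.resize(S["pixels"][150:225,185:285],(800,600),interpolation=cv2.INTER_CUBIC);cv2.imwrite("pics/side6.png",a)
a=cv2.resize(W["pixels"][120:330,120:400],(800,600),interpolation=cv2.INTER_CUBIC);cv2.imwrite("pics/wrist6.png",a)
print(r.read_state()["ft_force"])
E
```

```text
[-0.16546455 -0.44506853 -0.22344907]
```

View pics/side6.png

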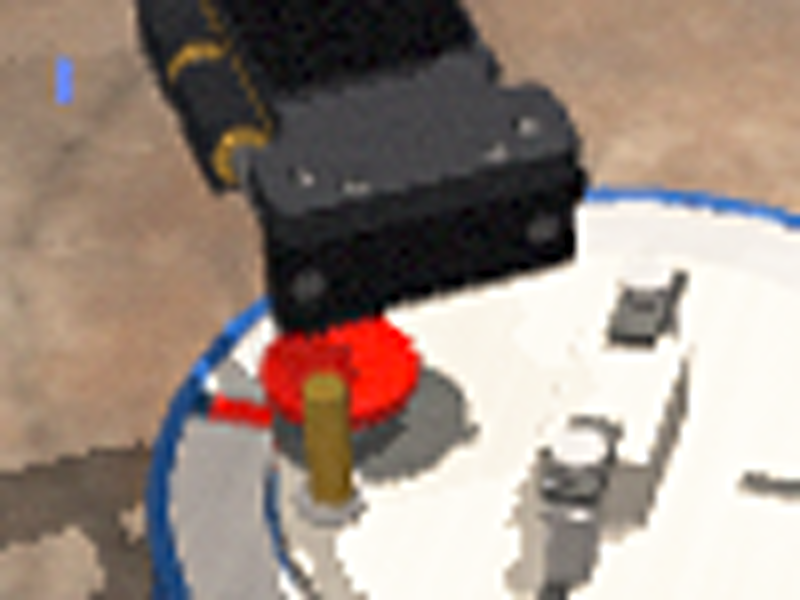

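View pics/wrist6.png

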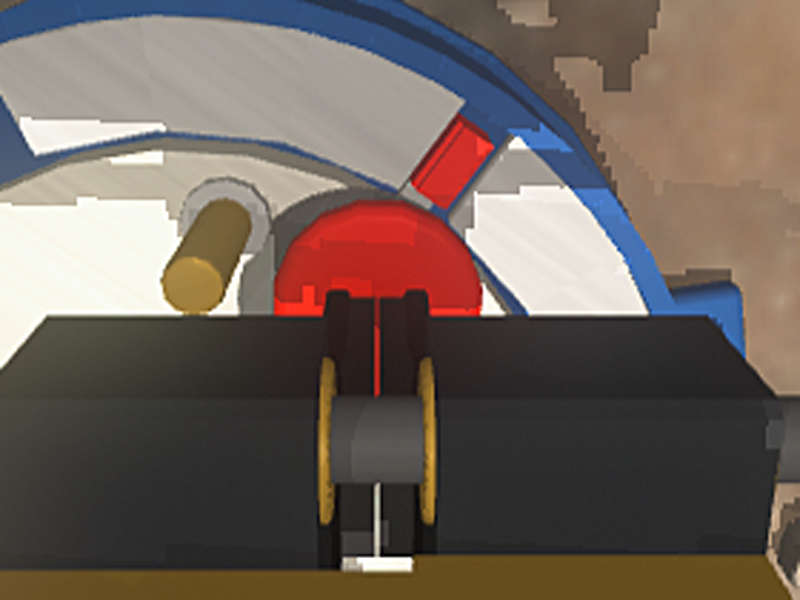

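```bash
python3 - <<'E'
from h import *
S=r.camera("side");W=r.camera("wrist")
print(r.read_state()["ee_pos"],r.read_state()["time"])
f=lambda p:(185+(p[0]+.5)/8-.5,150+(p[1]+.5)/8-.5)
o,d1=ray(S,*f((283,333)));_,d2=ray(S,*f((578,262)))
t,res,_,_=np.linalg.lstsq(np.stack([-d1,d2],1),np.array([.075,0,0]),rcond=None);print(t,o+t[0]*d1,o+t[1]*d2,res)
o,d1=ray(S,*f((250,190)));_,d2=ray(S,*f((578,110)))
# wrist finger tip at row..
g=lambda p:(120+(p[0]+.5)/2.857-.5,120+(p[1]+.5)/2.857-.5)
for p in((328,292),(428,292)):print(g(p),[plane(W,*g(p),z).round(4).tolist() for z in(.0684,.0785,.1,.11)])
E
```

```text
[0.45632937 0.00695586 0.06853857] 4.6
[0.81835304 0.83519849] [ 0.42601719 -0.06800855  0.15356089] [ 0.50101531 -0.0682541   0.15327739] [1.40668866e-07]
(234.48074903745186, 221.8801190059503) [[0.4562, -0.0034, 0.0684], [0.4522, -0.0029, 0.0785], [0.4438, -0.0017, 0.1], [0.4398, -0.0012, 0.11]]
(269.48249912495623, 221.8801190059503) [[0.4562, 0.018, 0.0684], [0.4522, 0.0174, 0.0785], [0.4437, 0.0162, 0.1], [0.4398, 0.0156, 0.11]]
```

The button is still up and there's no force, although the reported TCP is below the button top. The wrist view puts the tip's front edge about 20 mm above the reported TCP, which would also explain why the side view can't see the tips. I'll continue in small steps and check the force after each.

Request:
step_arm:
  increments:
    - [[0,0,0.002],[0,0,0]]
    - [[0,0,0.004],[0,0,0]]
    - [[0,0,0.006],[0,0,0]]
    - [[0,0,0.006],[0,0,0]]

```text
time: 5.0
ee_pos: [0.4561, 0.0069, 0.0622]
eef_rot: [-0.001, 1.0, 0.0, -0.0]
ft_force: [0.3, 0.9, -0.6]
width: 0.0005
```

Request:
step_arm:
  increments:
    - [[0,0,0.002],[0,0,0]]
    - [[0,0,0.004],[0,0,0]]
    - [[0,0,0.004],[0,0,0]]

```text
time: 5.3
ee_pos: [0.4559, 0.0069, 0.0579]
eef_rot: [-0.001, 1.0, 0.0, -0.001]
ft_force: [-0.2, 0.2, 0.5]
width: 0.0006
```

```bash
python3 - <<'E'
from h import *
S=r.camera("side");W=r.camera("wrist")
a=cv2.resize(S["pixels"][150:225,185:285],(800,600),interpolation=cv2.INTER_CUBIC);cv2.imwrite("pics/side7.png",a)
a=cv2.resize(W["pixels"][120:330,120:400],(800,600),interpolation=cv2.INTER_CUBIC);cv2.imwrite("pics/wrist7.png",a)
print(r.read_state()["ft_force"])
E
```

```text
[-0.29379546 -0.63489429 -0.4595    ]
```

View pics/side7.png

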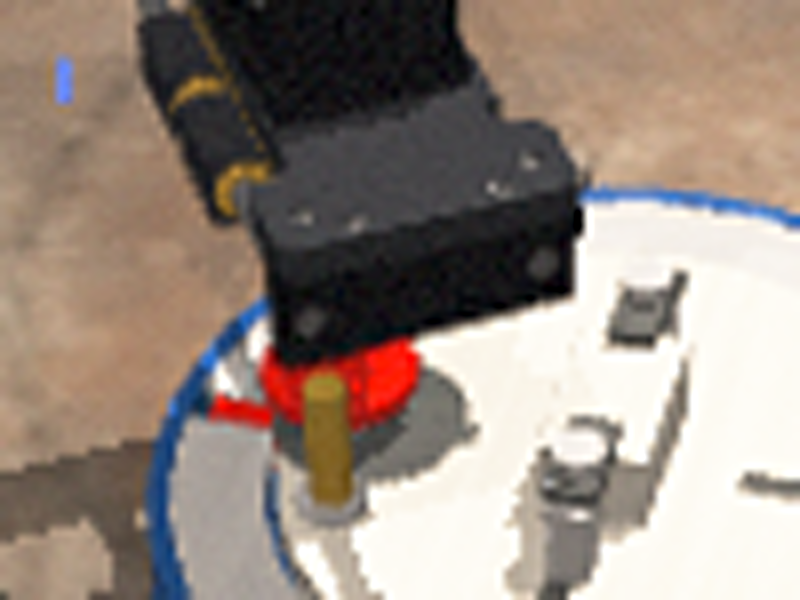

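View pics/wrist7.png

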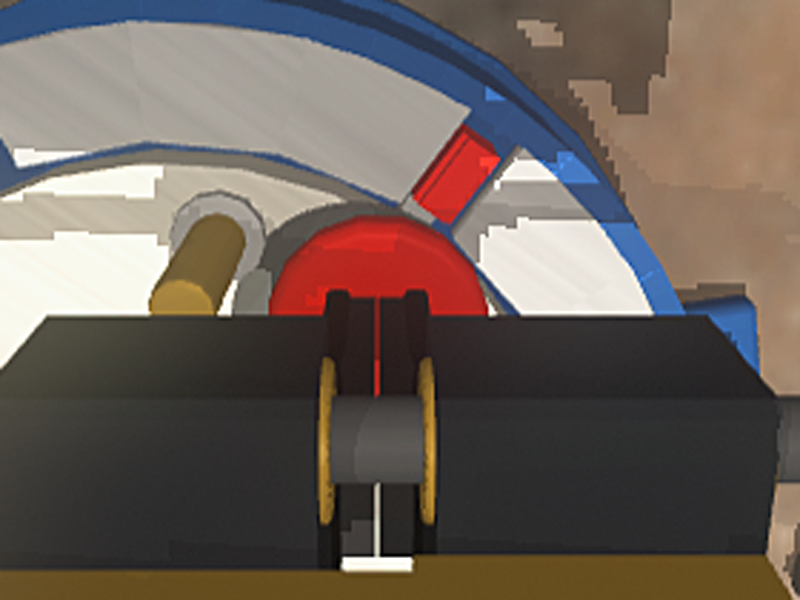

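The button is still unpressed at z = 0.058. In the side crop the jaw block's lower edge is at (275,360). In the wrist view the tips (378,295) still hover. By the wrist geometry the tip is about 25 mm above the reported TCP and the body 75 mm above the tip, so the peg stays clear. I'll keep going in small steps.

Request:
step_arm:
  increments:
    - [[0,0,0.002],[0,0,0]]
    - [[0,0,0.004],[0,0,0]]
    - [[0,0,0.004],[0,0,0]]

```text
time: 5.7
ee_pos: [0.4558, 0.0068, 0.0538]
eef_rot: [-0.001, 1.0, 0.0, -0.001]
ft_force: [-0.2, -0.5, 1.0]
width: 0.0006
```

Request:
step_arm:
  increments:
    - [[0,0,0.002],[0,0,0]]
    - [[0,0,0.004],[0,0,0]]
    - [[0,0,0.004],[0,0,0]]

```text
time: 6.0
ee_pos: [0.4561, 0.0069, 0.0499]
eef_rot: [-0.001, 1.0, 0.0, -0.0]
ft_force: [-0.8, -0.3, 3.3]
width: 0.0006
```

Contact is building at z ≈ 0.050.

Request:
step_arm:
  increments:
    - [[0,0,0.002],[0,0,0]]
    - [[0,0,0.002],[0,0,0]]

```text
time: 6.2
ee_pos: [0.4561, 0.0069, 0.0478]
eef_rot: [-0.001, 1.0, 0.0, -0.0]
ft_force: [-0.6, 0.4, 3.9]
width: 0.0005
```

```bash
python3 - <<'E'
from h import *
S=r.camera("side");W=r.camera("wrist")
a=cv2.resize(S["pixels"][150:225,185:285],(800,600),interpolation=cv2.INTER_CUBIC);cv2.imwrite("pics/side8.png",a)
a=cv2.resize(W["pixels"][120:330,120:400],(800,600),interpolation=cv2.INTER_CUBIC);cv2.imwrite("pics/wrist8.png",a)
s=r.read_state();print(s["ft_force"],s["torque"],s["ee_pos"])
E
```

```text
[-1.90717117 -0.02883822  5.09369475] [-0.01922371  0.27858869  0.02023768] [0.45612778 0.0068909  0.04796726]
```

View pics/side8.png

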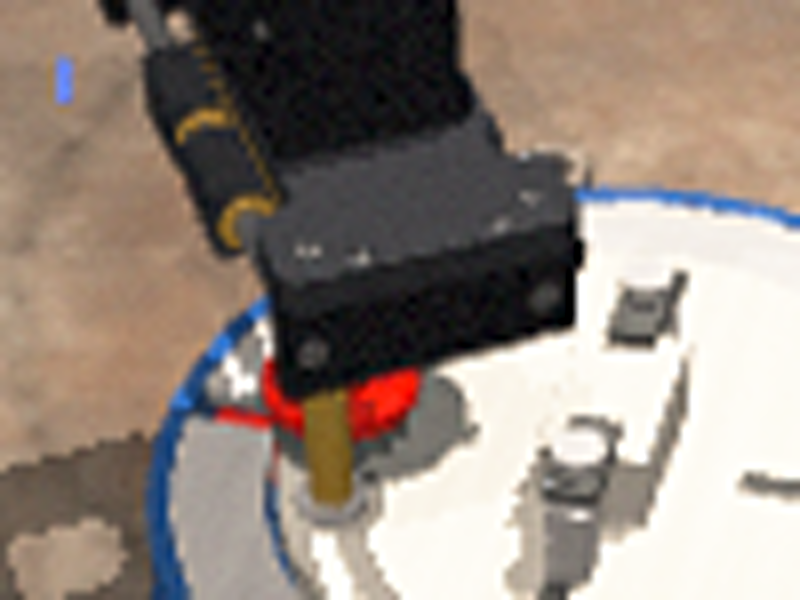

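View pics/wrist8.png

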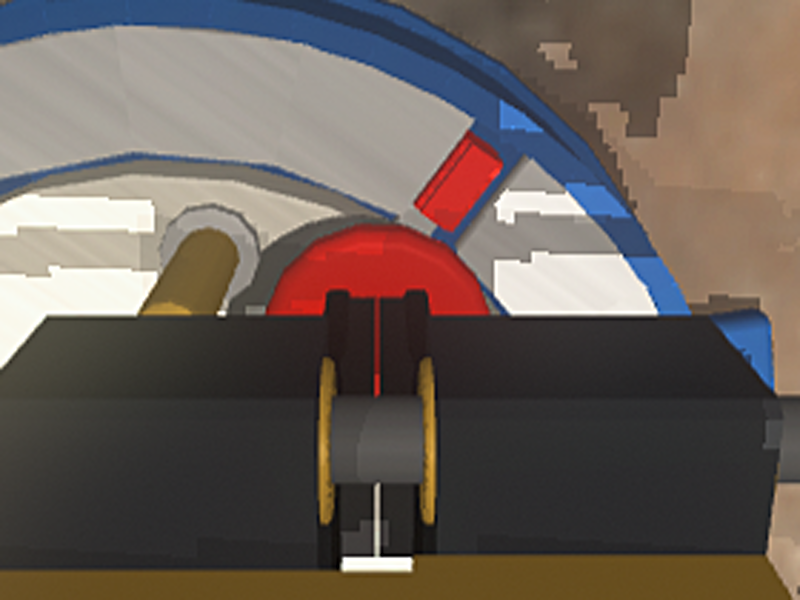

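Force 4–5 N and growing gently at spring rate. The side crop shows the dog (245,417) sinking between the notch walls, so the tips are on the button (contact near z ≈ 0.0505). Next: press to about 11 mm.

Request:
step_arm:
  increments:
    - [[0,0,0.002],[0,0,0]]
    - [[0,0,0.004],[0,0,0]]
    - [[0,0,0.006],[0,0,0]]
    - [[0,0,0.007],[0,0,0]]
    - [[0,0,0.007],[0,0,0]]

```text
time: 6.8
ee_pos: [0.4562, 0.0069, 0.0411]
eef_rot: [-0.001, 1.0, 0.0, -0.0]
ft_force: [-2.6, -0.4, 8.3]
width: 0.0009
```

```bash
python3 - <<'E'
from h import *
S=r.camera("side");W=r.camera("wrist")
a=cv2.resize(S["pixels"][150:225,185:285],(800,600),interpolation=cv2.INTER_CUBIC);cv2.imwrite("pics/side9.png",a)
a=cv2.resize(W["pixels"][120:330,120:400],(800,600),interpolation=cv2.INTER_CUBIC);cv2.imwrite("pics/wrist9.png",a)
F=[]
s=r.read_state();print(s["ft_force"],s["torque"],s["ee_pos"],s["time"])
E
```

```text
[-2.10080722 -1.24845667  6.77349539] [ 0.00249073  0.51739661 -0.03815746] [0.45617286 0.00691024 0.04119014] 6.9
```

View pics/side9.png

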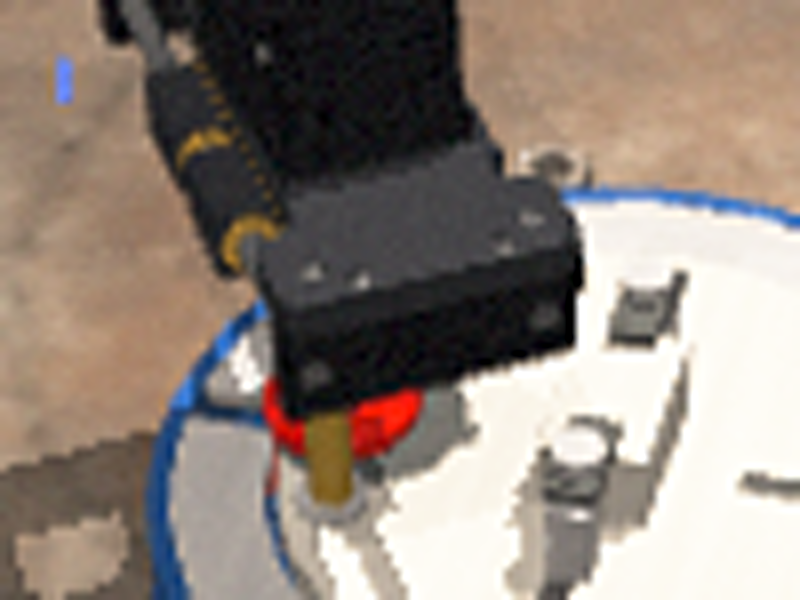

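View pics/wrist9.png

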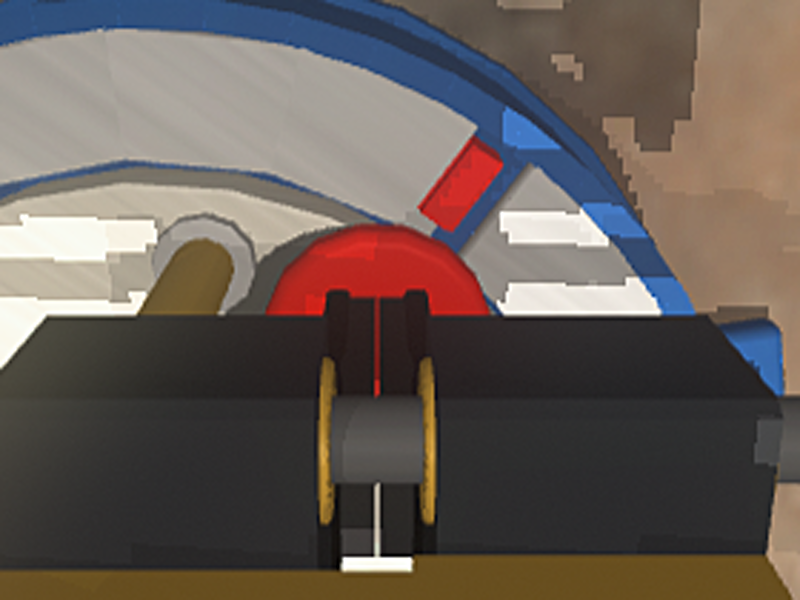

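Force is about 7–8 N and the dog has sunk well below the ring: it's a dark slot at side (230,412), and it sits low at wrist (460,185). I'll press 1.5 mm deeper and start the arc.

Request:
step_arm:
  increments:
    - [[0,0,0.0015],[0,0,0]]
    - [[0,0,0.0015],[0,0,0]]
    - [[0.001,-0.0015,0.0015],[0,0,0]]
    - [[0.002,-0.003,0.0015],[0,0,0]]
    - [[0.0035,-0.0055,0.0015],[0,0,0]]

```text
time: 7.4
ee_pos: [0.4533, 0.0023, 0.0402]
eef_rot: [-0.001, 1.0, 0.001, 0.0]
ft_force: [-0.6, 2.4, 8.7]
width: 0.001
```

```bash
cat > look.py <<'E'
from h import *
import sys
k=sys.argv[1]
S=r.camera("side");W=r.camera("wrist")
a=cv2.resize(S["pixels"][150:225,185:285],(800,600),interpolation=cv2.INTER_CUBIC);cv2.imwrite(f"pics/side{k}.png",a)
a=cv2.resize(W["pixels"][60:270,120:400],(800,600),interpolation=cv2.INTER_CUBIC);cv2.imwrite(f"pics/wrist{k}.png",a)
s=r.read_state();print(s["ft_force"].round(2),s["ee_pos"].round(4),s["time"])
E
python3 look.py 10
```

```text
[-1.74  1.42  7.46] [0.453  0.0017 0.0401] 7.5
```

View pics/wrist10.png

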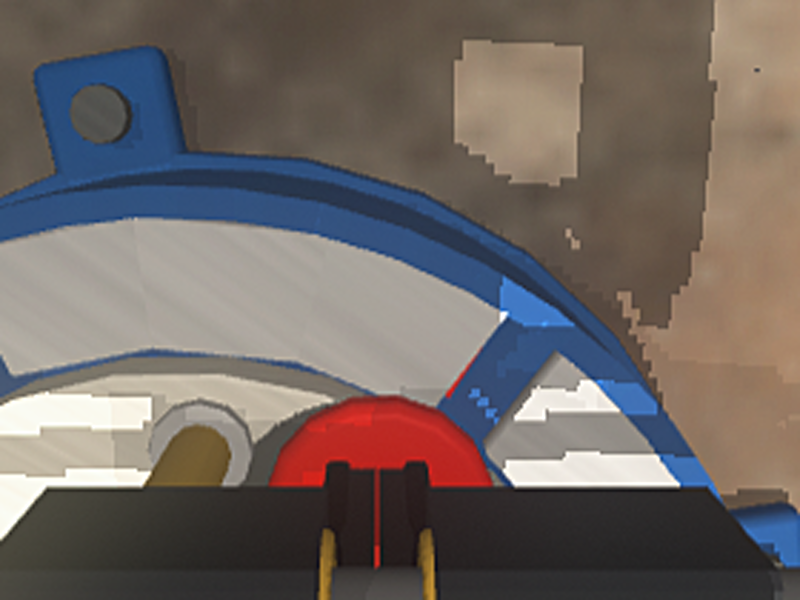

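The dog has gone under the ring with only a red sliver left at wrist (460,380), and the plate is following the finger. I'll continue the arc.

Request:
step_arm:
  increments:
    - [[0.002,-0.0033,0.0005],[0,0,0]]
    - [[0.0037,-0.0062,0.0005],[0,0,0]]
    - [[0.0053,-0.0099,0.0005],[0,0,0]]
    - [[0.007,-0.0142,0.0005],[0,0,0]]
    - [[0.0084,-0.0186,0.0005],[0,0,0]]

```text
time: 8.0
ee_pos: [0.4454, -0.0164, 0.0402]
eef_rot: [-0.001, 1.0, 0.001, 0.001]
ft_force: [-0.8, 1.5, 7.9]
width: 0.0001
```

```bash
python3 look.py 11
```

```text
[-1.62 -0.17  7.91] [ 0.4452 -0.0171  0.0402] 8.1
```

View pics/wrist11.png

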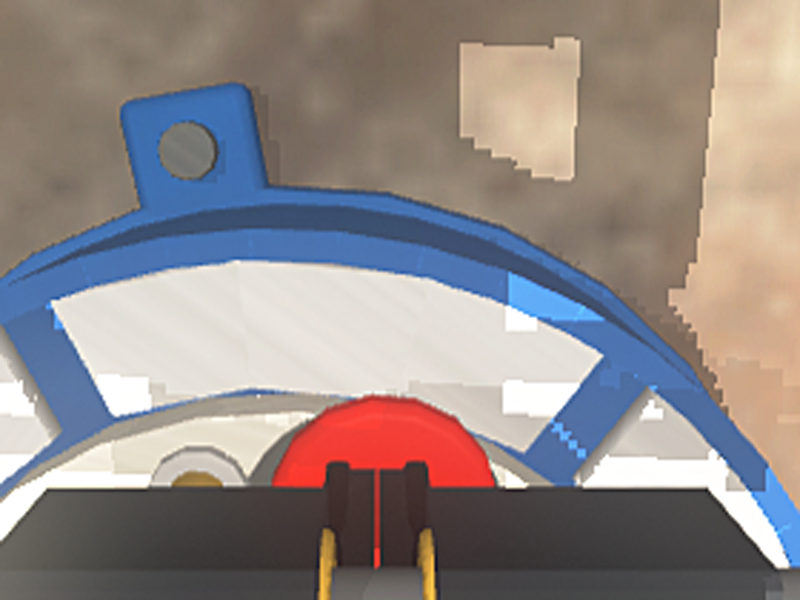

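Request:
step_arm:
  increments:
    - [[0.0019,-0.005,0.0005],[0,0,0]]
    - [[0.0029,-0.0103,0.0005],[0,0,0]]
    - [[0.0034,-0.0156,0.0005],[0,0,0]]
    - [[0.0036,-0.0209,0.0005],[0,0,0]]
    - [[0.0034,-0.0262,0.0005],[0,0,0]]

```text
time: 8.6
ee_pos: [0.4425, -0.043, 0.0402]
eef_rot: [-0.001, 1.0, 0.001, 0.001]
ft_force: [-0.6, 1.9, 7.7]
width: 0.0007
```

```bash
python3 look.py 12
```

```text
[-0.76 -0.51  7.89] [ 0.4426 -0.0438  0.0402] 8.7
```

View pics/wrist12.png

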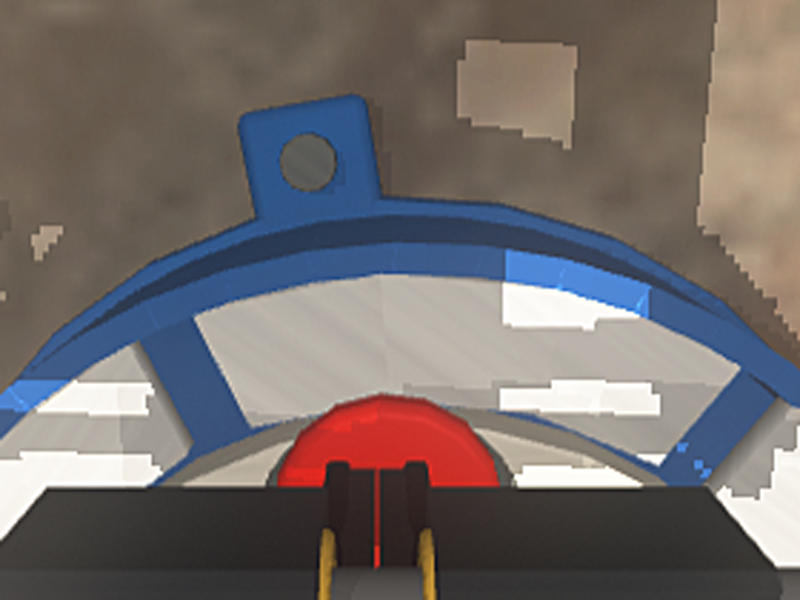

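Request:
step_arm:
  increments:
    - [[0,-0.0037,0.0005],[0,0,0]]
    - [[-0.0006,-0.0074,0.0005],[0,0,0]]
    - [[-0.0015,-0.0115,0.0005],[0,0,0]]
    - [[-0.0026,-0.0155,0.0005],[0,0,0]]
    - [[-0.0035,-0.019,0.0005],[0,0,0]]

```text
time: 9.2
ee_pos: [0.4467, -0.0626, 0.0401]
eef_rot: [-0.001, 1.0, 0.001, 0.002]
ft_force: [-1.0, 1.7, 7.9]
width: 0.0006
```

```bash
python3 look.py 13
```

```text
[-0.24 -0.92  7.6 ] [ 0.4469 -0.0631  0.0402] 9.3
```

View pics/wrist13.png

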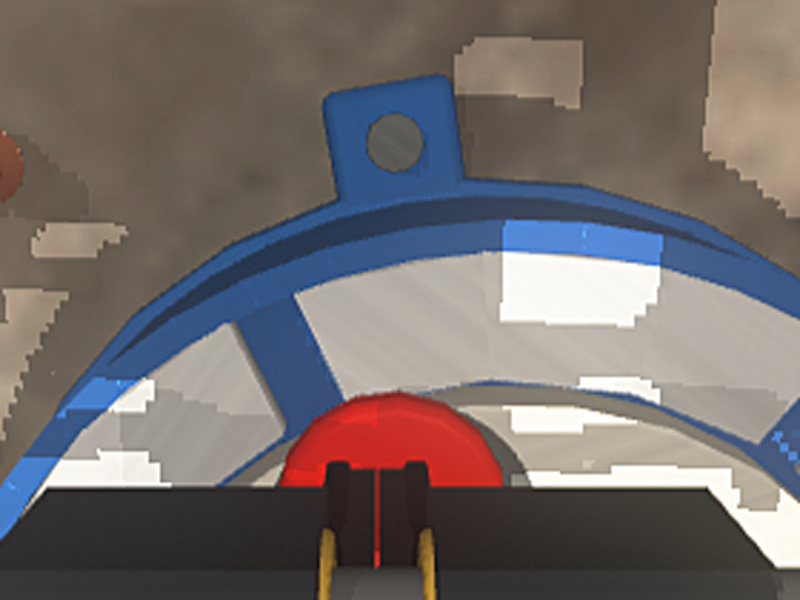

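View pics/side13.png

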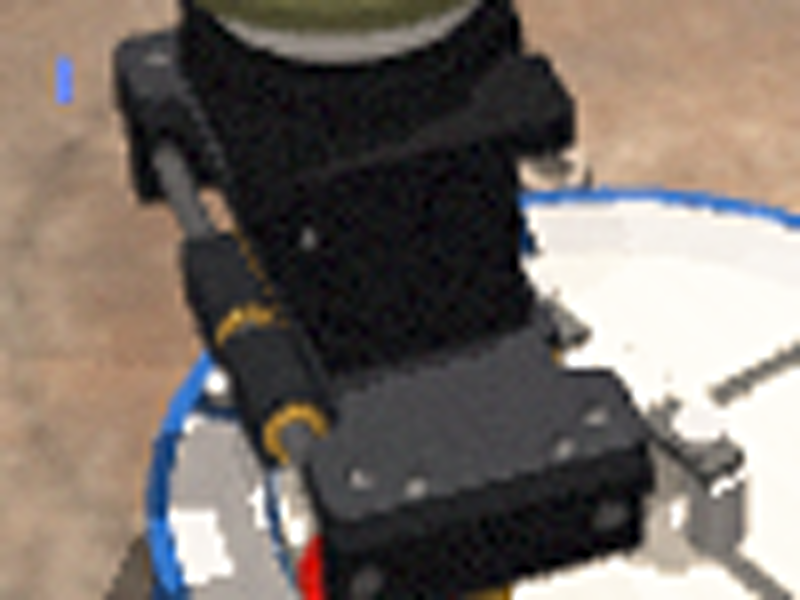

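The plate followed to about 55°. The wrist crop shows the next notch at (290,360) just anticlockwise of the button (392,500). Next I'll measure the remaining angle from circle fits in this view.

```bash
cat > ang.py <<'E'
from h import *
from scipy.optimize import least_squares
import sys
W=r.camera("wrist");im=W["pixels"];m=red(im)
b,l=blobs(m,300)
m8=(cv2.morphologyEx((red(im)).astype(np.uint8),cv2.MORPH_CLOSE,np.ones((5,5))))
# upper boundary of button per column
pts=[]
for u in range(200,310):
    rows=np.where(m8[150:229,u])[0]
    if len(rows)>2: pts.append((u,150+rows[0]-.5))
pts=np.array(pts,float)
P=np.array([plane(W,*p,.0682) for p in pts])[:,:2]
f=lambda q:np.hypot(P[:,0]-q[0],P[:,1]-q[1])-.022
s0=r.read_state()["ee_pos"]
s=least_squares(f,[s0[0],s0[1]],loss="soft_l1",f_scale=.0005);B=s.x
print("button",B.round(4),"n",len(pts),"rms",np.sqrt(np.mean(f(B)**2)).round(4),"tcp",s0.round(4))
g=lambda p:(120+(p[0]+.5)/(800/280)-.5,60+(p[1]+.5)/(600/210)-.5)
np.save("/tmp/B.npy",B)
E
cat > ang13.py <<'E'
from ang import *
O=np.array([plane(W,*g(p),.054) for p in[(232,322),(297,293),(400,262),(500,252),(670,267),(798,318)]])[:,:2]
fo=lambda q:np.hypot(O[:,0]-q[0],O[:,1]-q[1])-.118
A=least_squares(fo,[.518,-.038]).x;print("axis",A.round(4),fo(A).round(4))
L=np.array([plane(W,*g(p),.054) for p in[(235,328),(286,430)]])[:,:2];Q=np.array([plane(W,*g(p),.054) for p in[(297,298),(344,396)]])[:,:2]
for e in(L,Q):
    d=e[0]-e[1];print("edge bearing",np.degrees(np.arctan2(d[1],d[0]))%360)
N=(L.mean(0)+Q.mean(0))/2
be=lambda p,A:np.degrees(np.arctan2(p[1]-A[1],p[0]-A[0]))%360
for AA in(A,np.array([.518,-.038])):print("notch",N.round(4),be(N,AA).round(2),"btn",be(B,AA).round(2),"left",(be(N,AA)-be(B,AA)).round(2), "r",np.hypot(*(N-AA)).round(4),np.hypot(*(B-AA)).round(4))
E
python3 ang13.py
```

```text
button [ 0.4452 -0.061 ] n 76 rms 0.0004 tcp [ 0.4469 -0.0631  0.0402]
axis [ 0.5168 -0.0358] [-0.0001 -0.0001  0.0002 -0.0001  0.0003 -0.0002]
edge bearing 204.00021400571893
edge bearing 204.11913011612003
notch [ 0.4206 -0.0796] 204.45 btn 199.35 left 5.1 r 0.1057 0.0759
notch [ 0.4206 -0.0796] 203.13 btn 197.54 left 5.59 r 0.1059 0.0763
```

About 5.1° remains. I'll go 4.5° and measure again.

Request:
step_arm:
  increments:
    - [[-0.0006,-0.0016,0.0005],[0,0,0]]
    - [[-0.0012,-0.0032,0.0005],[0,0,0]]
    - [[-0.0018,-0.0046,0.0005],[0,0,0]]
    - [[-0.0022,-0.0055,0.0005],[0,0,0]]
    - [[-0.0022,-0.0055,0.0005],[0,0,0]]

```text
time: 9.85
ee_pos: [0.4493, -0.0687, 0.04]
eef_rot: [-0.0, 1.0, 0.001, 0.002]
ft_force: [-1.3, 0.4, 7.6]
width: 0.0003
```

```bash
python3 look.py 14
```

```text
[-1.42 -1.12  8.21] [ 0.4493 -0.0687  0.04  ] 9.95
```

View pics/wrist14.png

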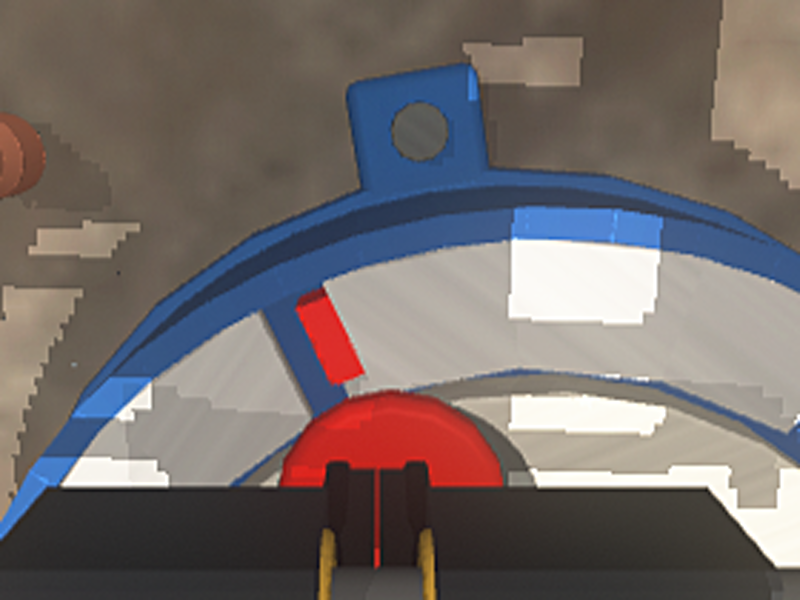

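The dog shows in the next notch at (330,335), still a little close to the clockwise edge. Measuring what's left.

```bash
sed -e 's/^pts=\[\]/pts=[]\nm8[:200,:]=0 if False else m8[:200,:]\nm8[:, :]*=1/' ang.py >/dev/null; python3 - <<'E'
import ang
from ang import *
# drop dog columns: refit using points lying near the circle only
ok=np.abs(f(B))<.0015
for _ in range(5):
    Pk=P[ok];B=least_squares(lambda q:np.hypot(Pk[:,0]-q[0],Pk[:,1]-q[1])-.022,B,loss="soft_l1",f_scale=.0005).x;ok=np.abs(np.hypot(*(P-B).T)-.022)<.001
print(B.round(4),ok.sum())
O=np.array([plane(W,*g(p),.054) for p in[(262,313),(323,282),(440,248),(510,240),(660,245),(798,292)]])[:,:2]
fo=lambda q:np.hypot(O[:,0]-q[0],O[:,1]-q[1])-.118
A=least_squares(fo,[.518,-.038]).x;print("axis",A.round(4),fo(A).round(4))
L=np.array([plane(W,*g(p),.054) for p in[(264,316),(312,414)]])[:,:2];Q=np.array([plane(W,*g(p),.054) for p in[(326,287),(370,377)]])[:,:2]
N=(L.mean(0)+Q.mean(0))/2
be=lambda p,A:np.degrees(np.arctan2(p[1]-A[1],p[0]-A[0]))%360
for AA in(A,np.array([.5168,-.0358])):print("notch",be(N,AA).round(2),"btn",be(B,AA).round(2),"left",(be(N,AA)-be(B,AA)).round(2))
D=[plane(W,*g(p),.0435)[:2] for p in[(300,305),(333,385),(326,295),(362,375)]]
print("dog top edges bearings",[be(p,A).round(2) for p in D],"notch edges",[be(p,A).round(2) for p in [*L,*Q]])
E
```

```text
button [ 0.4457 -0.0685] n 76 rms 0.0083 tcp [ 0.4493 -0.0687  0.04  ]
[ 0.4469 -0.067 ] 48
axis [ 0.5169 -0.0355] [-0.0005  0.0001  0.0003  0.0001  0.0005 -0.0005]
notch 204.59 btn 204.22 left 0.37
notch 204.46 btn 204.05 left 0.42
dog top edges bearings [np.float64(205.14), np.float64(205.93), np.float64(202.32), np.float64(202.16)] notch edges [np.float64(207.79), np.float64(208.63), np.float64(201.37), np.float64(200.65)]
```

About 0.4–0.5° remains. I'll nudge 0.6 mm and then lift straight up.

Request:
step_arm:
  increments:
    - [[-0.0003,-0.0006,0.0003],[0,0,0]]
    - [[-0.0003,-0.0006,0.0003],[0,0,0]]
    - [[-0.0003,-0.0006,-0.001],[0,0,0]]
    - [[-0.0003,-0.0006,-0.003],[0,0,0]]
    - [[-0.0003,-0.0006,-0.005],[0,0,0]]

```text
time: 10.5
ee_pos: [0.4496, -0.0693, 0.0452]
eef_rot: [-0.0, 1.0, 0.001, 0.002]
ft_force: [-1.7, 0.3, 6.5]
width: 0.0007
```

```bash
python3 look.py 15
```

```text
[-1.73  0.03  5.21] [ 0.4496 -0.0693  0.0453] 10.6
```

View pics/wrist15.png

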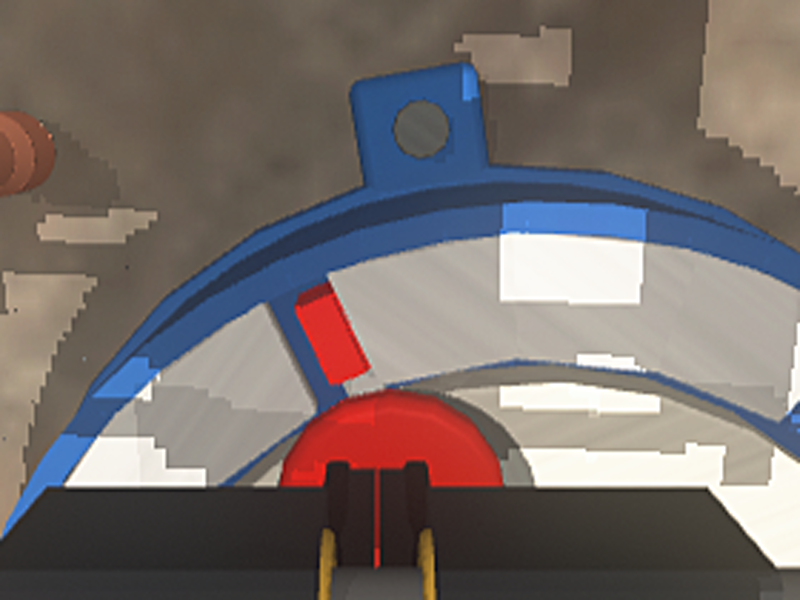

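The dog is rising inside the notch at (332,335): depth is about 5 mm, less than the 7 mm of rubbing under the ring. I'll lift clear.

Request:
step_arm:
  increments:
    - [[0,0,-0.002],[0,0,0]]
    - [[0,0,-0.005],[0,0,0]]
    - [[0,0,-0.01],[0,0,0]]
    - [[0,0,-0.025],[0,0,0]]
    - [[0,0,-0.05],[0,0,0]]

```text
time: 11.1
ee_pos: [0.448, -0.0695, 0.0948]
eef_rot: [-0.0, 1.0, 0.001, 0.001]
ft_force: [0.2, -0.5, 0.1]
width: 0.0009
```

Request:
step_arm:
  increments:
    - [[0,0.01,-0.03],[0,0,0]]
    - [[0,0.04,-0.06],[0,0,0]]
    - [[0,0.08,-0.08],[0,0,0]]
    - [[0.02,0.12,-0.08],[0,0,0]]
    - [[0.03,0.16,-0.08],[0,0,0]]

```text
time: 11.6
ee_pos: [0.417, 0.0918, 0.1756]
eef_rot: [0.0, 1.0, 0.001, 0.001]
ft_force: [1.2, 0.1, -0.9]
width: 0.0005
```

Request:
step_arm:
  increments:
    - [[0.01,0.04,0],[0,0,0]]
    - [[0.02,0.08,0],[0,0,0]]
    - [[0.03,0.12,0],[0,0,0]]
    - [[0.04,0.15,0],[0,0,0]]
    - [[0.04,0.15,0],[0,0,0]]

```text
time: 12.1
ee_pos: [0.375, 0.2456, 0.1755]
eef_rot: [-0.003, 1.0, 0.001, 0.001]
ft_force: [-0.1, -0.8, 0.4]
width: 0.0002
```

```bash
python3 - <<'E'
from h import *
for n,(x,y) in dict(side=(262,215),top=(272,222)).items():
    c=r.camera(n);im=c["pixels"];cv2.imwrite(f"pics/{n}20.png",cv2.resize(im[y-75:y+75,x-75:x+75],(600,600),interpolation=cv2.INTER_CUBIC))
    b,_=blobs(red(im));print([(tuple(p),tuple(s)) for p,s in b if abs(p[0]-x)<80 and abs(p[1]-y)<80])
print(r.read_state()["time"],r.read_state()["ft_force"])
E
```

```text
[((np.float64(234.4), np.float64(219.1)), (np.int32(225), np.int32(212), np.int32(20), np.int32(16), np.int32(263))), ((np.float64(223.9), np.float64(234.1)), (np.int32(220), np.int32(231), np.int32(9), np.int32(7), np.int32(33)))]
[((np.float64(281.1), np.float64(251.2)), (np.int32(272), np.int32(242), np.int32(18), np.int32(25), np.int32(266)))]
12.2 [ 0.42695543 -0.71387125  0.17419944]
```

View pics/side20.png

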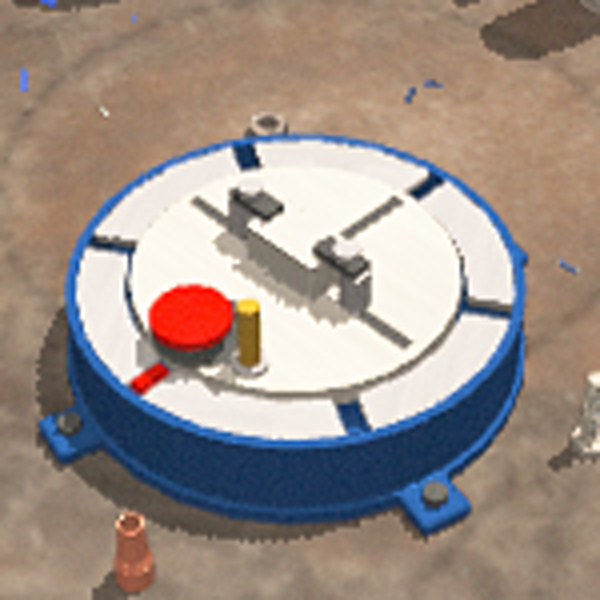

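View pics/top20.png

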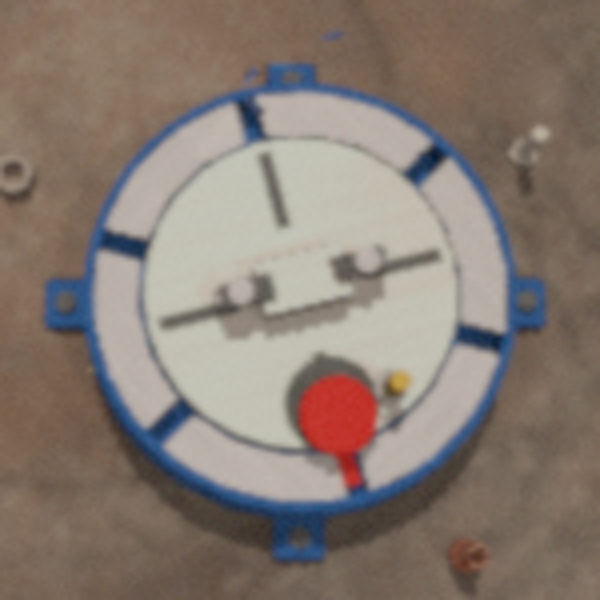

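Both views show the dog in the next notch, at side (150,378) and top (350,470), with the button raised. The bolt, nut and cup are where they started. Last, I'll check the height and angle.

```bash
python3 - <<'E'
from h import *
ct=r.camera("top");cs=r.camera("side")
f=lambda p,o:((p[0]+.5)/4-.5+o[0],(p[1]+.5)/4-.5+o[1])
x,e=tri([ray(ct,*f((338,415),(197,147))),ray(cs,*f((191,317),(187,140)))]);print(x.round(4),e)
for A in([.518,-.038],[.517,-.036]):
  print(np.degrees(np.arctan2(x[1]-A[1],x[0]-A[0]))%360-np.degrees(np.arctan2(.0063-A[1],.4578-A[0]))%360)
d0=cv2.absdiff(cv2.imread("pics/top0.png"),ct["pixels"]).max(2)
for n,(u,v) in dict(nut=(200,190),bolt=(329,184),cup=(313,286)).items():print(n,d0[v-10:v+10,u-10:u+10].max())
E
```

```text
[ 0.45   -0.0666  0.0701] [np.float64(0.0015605795333183644), np.float64(0.001560579533318364)]
59.13976991768973
60.074898808524836
nut 12
bolt 11
cup 12
```

```bash
python3 - <<'E'
from h import *
from scipy.optimize import least_squares
cs=r.camera("side");ct=r.camera("top");E=np.array(cs["extrinsics"]);K=cs["camera_matrix"]
def edge(im,u0,v0,R):
    big=cv2.resize(im[v0-R:v0+R,u0-R:u0+R],None,fx=8,fy=8,interpolation=cv2.INTER_CUBIC).astype(int)
    m=((big[...,2]>170)&(big[...,1]<80)&(big[...,0]<80)).astype(np.uint8)
    # upper rim only: first red row per column
    out=[]
    for c in range(m.shape[1]):
        k=np.where(m[:,c])[0]
        if len(k):out.append((u0-R+(c+.5)/8-.5,v0-R+k[0]/8-.5))
    return np.array(out)
def fit(im,u0,v0,xy):
    p=edge(im,u0,v0,13)
    def proj(X):
        q=(X-E[:3,3])@E[:3,:3];h=np.stack([q[:,0],-q[:,1],-q[:,2]],1)@K.T;return h[:,:2]/h[:,2:]
    # ray of each edge pixel onto plane z, distance to centre = .022
    from h import plane
    def f(q,w):
        P=np.array([plane(cs,*w_,q[2]) for w_ in w]);return np.hypot(P[:,0]-q[0],P[:,1]-q[1])-.022
    # z known only via xy: free dx along camera-right and z
    x0=np.array([*xy,.0785])
    right=E[:3,0].copy();right[2]=0
    g=lambda a,w:f(x0+np.array([0,0,a[1]])+right*a[0],w)
    w=p
    for _ in range(4):
        s=least_squares(g,[0,0],args=(w,),loss="soft_l1",f_scale=.0005).x
        ok=np.abs(g(s,p))<.0015;w=p[ok]
    return s.round(4),len(w),len(p)
for A in(np.array([.518,-.038]),np.array([.517,-.036])):
  for nm,im,u,v,b in(("start",cv2.imread("pics/side0.png"),227,196,144.4),("now",cs["pixels"],234,219,204.4)):
    b=np.radians(b);print(nm,fit(im,u,v,A+.075*np.array([np.cos(b),np.sin(b)])))
print(r.read_state()["time"])
a=cv2.resize(cs["pixels"][200:250,205:265],(720,600),interpolation=cv2.INTER_CUBIC);b=cv2.resize(cv2.imread("pics/side0.png")[180:230,195:255],(720,600),interpolation=cv2.INTER_CUBIC)
cv2.imwrite("pics/cmp.png",cv2.resize(np.hstack([b,a]),(800,333)))
E
```

```text
start (array([ 0.0019, -0.0054]), 155, 188)
now (array([ 0.0013, -0.0047]), 167, 167)
start (array([ 0.0034, -0.0067]), 156, 188)
now (array([ 0.0028, -0.0061]), 167, 167)
12.4
```

View pics/cmp.png

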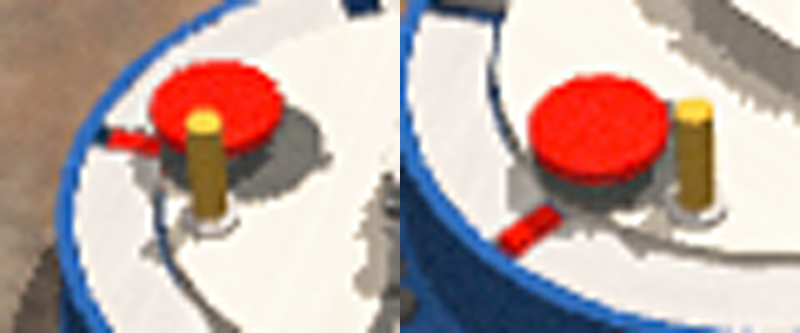

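By the same fit, the button now stands at its starting height to within 1 mm (now 0.6 mm higher). The comparison picture shows the dog flush in the new notch, start (130,142) against now (530,230). I'm handing in.

```bash
python3 -c "
from bench import r
print(r.close_job())"
```

```text
the job is handed in; nothing more can be done
None
```

I pressed the button about 10 mm with the shut fingertips and turned the plate 60° anticlockwise by friction. I then let the plunger spring up in the very next notch, lifted straight off and handed in at about 12.4 s.

**Last checks:**
- **Turn:** the cameras gave 59.1–60.1° depending on the axis estimate, against the 60° wanted. The dog stands flush in the new notch in both the side and top views.
- **Button height:** the rim fit puts the button within 1 mm of its height at the start, so the plunger is up. A rougher two-view estimate read 2.4 mm lower; I put that down to hand-picked points, at about 2 mm per pixel.
- **Loose parts:** the bolt, nut and cup show no change in the top view.
- **Forces:** the highest reading I saw was about 9 N, and the hand was clear of everything when I handed in.

**What disagreed:**
- **Fingertip position:** contact came with the reported TCP about 28 mm below the stated button height, so the real tips sat above the reported TCP. I found the contact by force and the cameras instead.
- **Camera heights:** heights from the cameras came out about 5–6 mm below the text's, or about 11 mm for the wrist and side pair.

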